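# Fit a conveyor's return spring with a spring puller

## Task

Fit the return spring on the plywood conveyor base: take the spring puller from its blue stand, put its pin in the hole at the end of the spring's hook plate, stretch the spring and press the plate's slot down over the red-headed anchor post, then ease off so that the plate is caught under the head and the spring stays stretched. Stand the puller upright in its stand again and let go. Go gently: press and drag the plate on the post only lightly, never overstretch the spring, touch the hook plate only with the puller, and leave the other things on the table where they are.

Things in the scene. Friction and masses are not known exactly. Their poses are not given: they have to be found in the camera images.
- base: Plywood board 300 x 120 x 12 mm, fixed on the table; origin at the centre of its underside, x along its length from the spring mount towards the red-headed anchor post, y across, z up. The post's place along x is adjustable and NOT measured: see post_middle (a black slot in the board shows the range).
- post_middle (a point): Middle of the post's range, on the board's centre line, at the height of the head's top. The post is clamped up to 18 mm either way along the board's x, 0 mm off along y, and does not yield. Neck 8 mm in diameter; head 14 mm in diameter, underside 31 mm and top 37 mm above the table, its flat top slightly chamfered.
- spring_pivot (a point): The spring's fixed end on the blue mount, 50 mm above the table and 211 mm behind post_middle along the board's x. The spring with its hook plate lies along the board's x, cannot swing sideways, and tips down about this point.
- spring_press (a joint): Downward tip of the spring about spring_pivot, rad: it rests nearly level at about 0.015 and goes to 0.16 pressed down. Springs back up with about 1.5 N at the hook plate per 0.1 rad. At rest the plate's underside (46 mm above the table) passes 9 mm over the post's head; caught under the head it stays at 0.095 to 0.13.
- spring_stretch (a joint): Stretch of the spring, m: 0 relaxed. Tension is 2.5 N plus 0.09 N per mm. With the plate hooked on the post it stays at 36 to 72 mm, by where the post is set; 90 mm is overstretched.
- hook_slot (a point): Centre, on the top face, of the 18 (x) by 20 mm (y) slot in the hook plate: dark steel, 4 mm thick, 77 mm long, 32 mm wide, at the spring's end; x outwards along the spring, z up. Relaxed, 152 mm from spring_pivot. The plate is solid for 29 mm on the slot's spring side and 11 mm between slot and hole. Hooked, the slot's outer end bears on the post's neck under the head.
- hook_hole (a point): Centre of the pull hole in the hook plate, on its top face, 26 mm outwards (x) of hook_slot: 12 mm long (x) by 14 mm wide (y), with a yellow band beside it at the plate's end. Relaxed, it is 178 mm from spring_pivot.
- puller: Spring puller, 84 mm tall, about 0.14 kg, upright in the stand. Origin at its pin's tip, z up along the tool. Pin 8 mm in diameter, 9 mm long, tapered tip (seated in the pull hole it reaches 5 mm below the plate); above it a flange 18 mm in diameter, 5 mm thick; a shaft 10 mm in diameter; an orange handle 32 (x) by 22 (y) by 50 mm, from 34 to 84 mm above the tip.
- puller_center (a point): Centre of the puller's orange handle, 59 mm above the pin's tip; grasp across y (22 mm).
- stand_hole0 (a point): Mouth of the hole in the blue stand's top, 40 mm above the table: 12 mm in diameter, 20 mm deep, in a fixed block 70 x 70 x 40 mm. The puller stands with its pin in the hole and its flange on the block's top.
- hook: The hook plate as a body; its frame's origin lies at spring_pivot when the spring is relaxed and moves outwards with the stretch, x outwards along the spring.
- module_knob: Bystander: clear plastic electronics module 56 mm square with a black knob, 50 mm tall; origin at its underside.
- module_plain: Bystander: clear plastic module 60 mm square, 30 mm tall; origin at its underside.
- module_light: Bystander: blue module 54 mm square, 22 mm tall; origin at its underside.
- gear_motor: Bystander: small brass-headed gear motor lying flat, about 60 mm long, 16 mm tall; origin at its underside.
- drink_carton: Bystander: green drink carton 60 mm square, 158 mm tall; origin at its underside.
Mind the look-alikes: they are no part of the job. Of the things shaped like the part that bears stand_hole0, the blue one is meant.

How it is judged:
By the outcome, as a careful person would: the job done as asked, in the order asked, and still so for the second after the job is handed in, with the robot touching nothing.
It also fails if it takes over 72 s, if anything falls off the work surface, if the arm or the gripper's body presses on something with over 40 N, if the wrist force passes 120 N, or if a joint passes its speed limit or range.

## Robot

A 6-joint arm with a two-finger parallel gripper is mounted at the origin on the work surface. World frame = base frame: x ahead of the robot, y to its left, z up, the work surface at z = 0. Lengths are in m, angles in rad, forces in N, time in s.
With the tool pointing down it reaches from about 0.425 to 0.95 m from the base axis. Payload 3.5 kg.
Tool frame: the origin (TCP) lies midway between the tips of the shut fingers; the grasp point (between the pads) lies 19 mm behind it; z points along the fingers, y is the direction in which the jaws open and shut (so a half turn about z gives the same grasp; the last joint's range is limited). The gripper opens to 85 mm and grips with 20 to 120 N. Pads are 22 mm wide; open, the fingers measure 114 mm over their backs; the gripper's body (76 mm by 85 mm) begins 54 mm behind the grasp point. The pads swing forward as they close: fully open they stand 13 mm farther back than shut.
Start: joints at [-0.15, 0.286, 1.577, -0, 1.279, -0.15], TCP at [0.675, 0, 0.231] pointing down, gripper open.
Joint ranges: [-2.77, 2.77], [-0.9, 2.22], [0.21, 2.48], [-1.53, 4.67], [0.24, 2.81], [-2.84, 2.84]. Speed limits (rad/s): [2.79, 2.79, 3.14, 3.14, 3.14, 3.14].

## Interface

Orientations are given as a unit quaternion [x, y, z, w].
In Python, from plant import * gives the robot as it stands.
- The arm moves only by the shell command python3 -m jog 'ROWS' [FORCE]. ROWS is a JSON object of lists of equal length, an entry for each row: "travel": the shift along the world's x, y, z in mm, a list of three; "dr": the turn, a rotation vector about the world's x, y, z in degrees, a list of three; "jaw": the closure in counts, from 0 (fully open) to 255 (shut). In form: {"travel": [[x, y, z], ...], "dr": [[wx, wy, wz], ...], "jaw": [jaw, ...]}. A call has 1 to 5 rows; each row shifts and turns the commanded pose from where the row before left it; what a row does not reach is not made up. A row lasts 1/12 s, in which the tool goes at most 41.7 mm and 7.16 degrees, less where a joint would pass 70% of its speed; a pose out of reach is approached as far as the arm can. A call is refused whole if a number of a shift passes 41.7 or a number of a turn 7.16, either way. A call with a gripper value outside its range is refused whole. The fingers move at their own pace and stop on an object; FORCE is the grip in N (left out, the last holds). Time passes only in rows, so rows that do not move let the fingers close. It gives the time, the measured TCP pose, the force and the opening at its end, in the units of the state.
- get_state(): the state, without advancing time (a new reading comes with each control period).
- read_camera(name): name is "scene" or "side" or "wrist"; returns the picture (420x560x3 uint8, red, green, blue); there is no depth.
- camera_info(name): a dict with "K" (3x3 intrinsics, pixels), "R" (3x3) and "t" (3): a world point X has camera coordinates R X + t; the wrist camera has in their place "mount" (4x4, takes a point from camera to tool coordinates, whose origin is the TCP and whose axes are the flange's). Camera axes: x right, y down, z forward; pixel columns grow to the right and rows downward; lengths in m; the calibration is good to about 2 mm. A picture is of the moment at which its call begins: read the wrist's pose just before it. camera_info takes no time and is no camera call.
- sign_off(): hands the job in, once; it reports no verdict.
The state is a dict: "time": time; "qpos": joint angles; "dq": joint speeds; "joint_efforts": joint torques, N m; "eef_pos": TCP position; "tcp_rot": TCP orientation; "contact_force": force on the tool from outside, world axes, zero at the start; "wrist_torque": the same for the moment, N m; "opening": opening from 0.0 (shut) to 1.0 (fully open).
Only numpy, scipy, OpenCV 4.12 (cv2) and the standard library are available. Lean on these libraries where they do the work, as an engineer would, in place of code of your own. Each camera call takes 0.05 s, during which the arm holds its last target. There are 200 camera calls.

## Working session

There is one attempt and no reset: what is moved stays moved. The work goes in short steps, Python scripts to look and compute and a shell command to move; the robot and the scene stay as the last step left them, time stands still between calls to the robot, and variables do not carry over. Pictures are saved under pics/ and viewed, about 8 in all and at most 12, crops included, and the job is handed in when it is done.

```bash
mkdir -p pics
python3 - <<'E'
from plant import *
import cv2,numpy as np
np.set_printoptions(precision=4,suppress=True)
for n in ("scene","side"):
    cv2.imwrite(f"pics/{n}0.png",cv2.resize(read_camera(n)[:,:,::-1],(800,600),interpolation=cv2.INTER_CUBIC))
    c=camera_info(n);print(n,c["K"],c["R"],c["t"])
print(camera_info("wrist"))
s=get_state();print(s)
E
```

```text
scene [[407.5121   0.     283.1184]
 [  0.     407.5121 205.1005]
 [  0.       0.       1.    ]] [[-0.0329  0.9994  0.0092]
 [ 0.7996  0.0319 -0.5997]
 [-0.5996 -0.0124 -0.8002]] [-0.0371 -0.3512  1.3215]
side [[544.826    0.     282.0626]
 [  0.     544.826  214.1071]
 [  0.       0.       1.    ]] [[ 0.8143 -0.5799 -0.0243]
 [-0.3845 -0.5076 -0.771 ]
 [ 0.4348  0.6372 -0.6363]] [-0.3965  0.2852  1.1103]
{'K': array([[333.8229,   0.    , 278.2018],
       [  0.    , 333.8229, 211.8443],
       [  0.    ,   0.    ,   1.    ]]), 'mount': array([[-0.001 , -0.9593, -0.2825,  0.0716],
       [ 1.    , -0.0013,  0.001 , -0.0006],
       [-0.0013, -0.2825,  0.9593, -0.1424],
       [ 0.    ,  0.    ,  0.    ,  1.    ]])}
{'time': 0.1, 'qpos': array([-0.15  ,  0.2871,  1.5781,  0.    ,  1.2786, -0.15  ]), 'dq': array([-0.0036, -0.0012, -0.0028,  0.0011, -0.0006, -0.0004]), 'joint_efforts': array([  0.0011, -40.7295, -29.3698,  -0.0001,   0.0034,  -0.    ]), 'eef_pos': array([0.6744, 0.0001, 0.2301]), 'tcp_rot': array([ 0.7071,  0.7071, -0.0006, -0.0009]), 'contact_force': array([-0.2941, -0.8226, -0.3409]), 'wrist_torque': array([ 0.0093, -0.0235, -0.0659]), 'opening': 1.0010629798100237}
```

View pics/scene0.png

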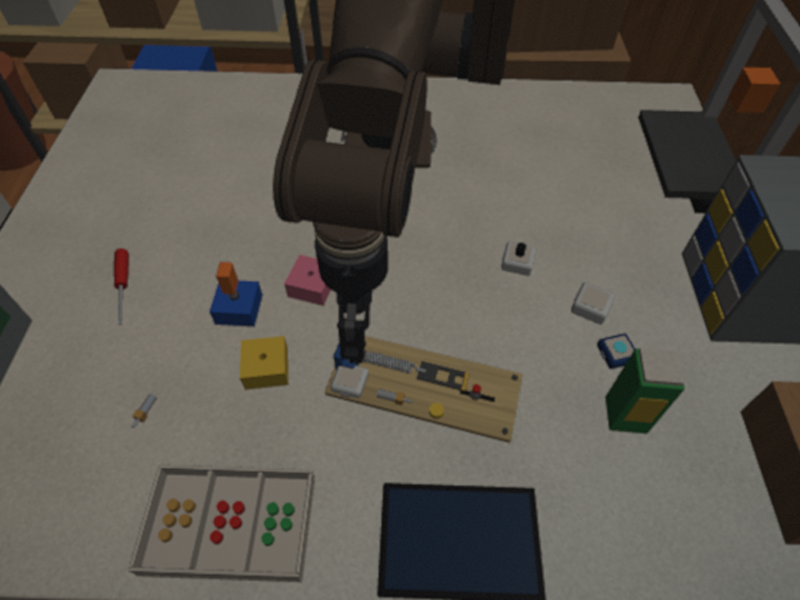

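View pics/side0.png

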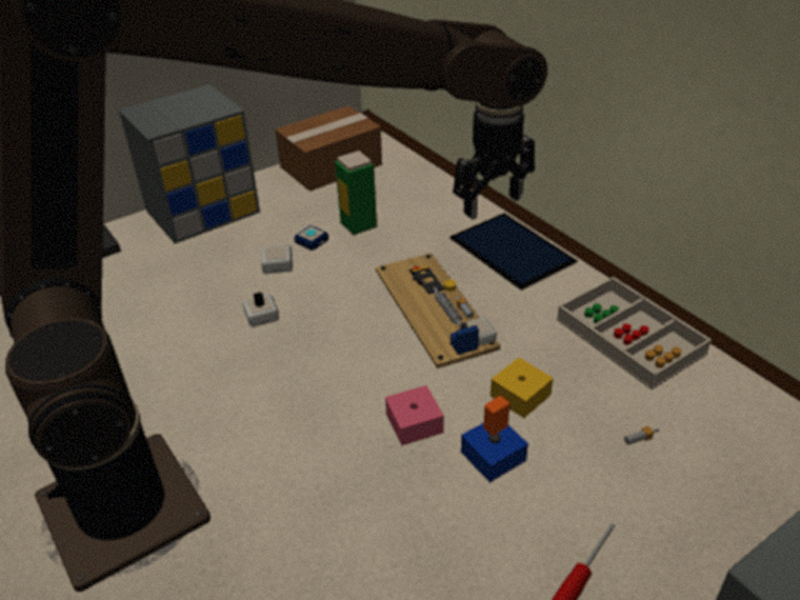

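The scene view shows the puller standing in the blue stand, handle top at (227,265) and base at (236,297). It also shows the board's corners, with the red head at (476,389). The side view shows the handle top at (497,400).

```bash
cat > h.py <<'E'
import numpy as np,cv2
from plant import *
from scipy.spatial.transform import Rotation as Ro
np.set_printoptions(precision=4,suppress=True)
def cam(n,s=None):
    c=camera_info(n)
    if n!="wrist": return c["K"],c["R"],c["t"]
    s=s or get_state(); M=c["mount"]
    T=np.eye(4);T[:3,:3]=Ro.from_quat(s["tcp_rot"]).as_matrix();T[:3,3]=s["eef_pos"]
    W=np.linalg.inv(T@M); return c["K"],W[:3,:3],W[:3,3]
def ray(c,p):
    K,R,t=c; o=-R.T@t; d=R.T@np.linalg.inv(K)@[p[0],p[1],1]; return o,d
def atz(c,p,z):
    o,d=ray(c,p); return o+d*(z-o[2])/d[2]
def proj(c,X):
    K,R,t=c; x=K@(R@np.asarray(X)+t); return x[:2]/x[2]
E
python3 - <<'E'
from h import *
S=cam("scene");D=cam("side");k=1/1.42857
def a(c,p,z): return atz(c,np.array(p)*k,z)
print("stand top corners scene",[a(S,p,.04) for p in [(219,282),(261,284),(256,310),(212,307)]])
print("stand side",[a(D,p,.04) for p in [(495,419),(527,447),(491,465),(461,440)]])
print("shaft",a(S,(237,297),.045),a(D,(494,439),.045))
print("handle top",a(S,(227,265),.115),a(D,(497,400),.115))
print("board S",[a(S,p,.012) for p in [(362,337),(522,374),(512,440),(327,395)]])
print("board D",[a(D,p,.012) for p in [(430,254),(377,266),(439,362),(497,347)]])
print("post",a(S,(476,389),.037))
E
```

```text
stand top corners scene [array([ 0.456 , -0.2732,  0.04  ]), array([ 0.4575, -0.1991,  0.04  ]), array([ 0.5131, -0.1975,  0.04  ]), array([ 0.5098, -0.273 ,  0.04  ])]
stand side [array([ 0.5044, -0.2151,  0.04  ]), array([ 0.506 , -0.2837,  0.04  ]), array([ 0.4431, -0.2778,  0.04  ]), array([ 0.4379, -0.2167,  0.04  ])]
shaft [ 0.4908 -0.2332  0.045 ] [ 0.4747 -0.2471  0.045 ]
handle top [ 0.478  -0.2367  0.115 ] [ 0.4825 -0.2391  0.115 ]
board S [array([ 0.5422, -0.0172,  0.012 ]), array([0.6032, 0.2482, 0.012 ]), array([0.717 , 0.2231, 0.012 ]), array([ 0.6527, -0.0641,  0.012 ])]
board D [array([0.7046, 0.2127, 0.012 ]), array([0.5985, 0.2435, 0.012 ]), array([ 0.5304, -0.0436,  0.012 ]), array([ 0.6322, -0.0737,  0.012 ])]
post [0.6463 0.169  0.037 ]
```

```bash
python3 - <<'E'
from h import *
import pickle
s=get_state();im=read_camera("wrist");pickle.dump(s,open("s1.pkl","wb"))
cv2.imwrite("pics/w1.png",cv2.resize(im[:,:,::-1],(800,600),interpolation=cv2.INTER_CUBIC))
c=cam("wrist",s);print([proj(c,p)/.7 for p in [(.646,.169,.037),(.59,-.05,.05)]])
E
python3 -m jog '{"travel":[[-38,-41,0],[-38,-41,0],[-38,-41,0],[-38,-41,0],[-38,-41,0]],"dr":[[0,0,0],[0,0,0],[0,0,0],[0,0,0],[0,0,0]],"jaw":[0,0,0,0,0]}'
python3 -m jog '{"travel":[[0,-35,0],[0,0,0],[0,0,0]],"dr":[[0,0,0],[0,0,0],[0,0,0]],"jaw":[0,0,0]}'
python3 - <<'E'
from h import *
import pickle
s=get_state();im=read_camera("wrist");pickle.dump(s,open("s2.pkl","wb"))
cv2.imwrite("pics/w2.png",cv2.resize(im[:,:,::-1],(800,600),interpolation=cv2.INTER_CUBIC))
print(s["eef_pos"],s["tcp_rot"])
E
```

```text
[array([352.2837,  -1.8287]), array([281.4047, 338.4186])]
time: 0.57
eef_pos: [0.5317, -0.1536, 0.2309]
tcp_rot: [0.707, 0.707, -0.0, -0.0]
contact_force: [0.6, -0.8, -0.5]
opening: 0.999
time: 0.82
eef_pos: [0.5328, -0.1892, 0.2312]
tcp_rot: [0.708, 0.706, 0.0, -0.0]
contact_force: [0.0, 0.0, -0.5]
opening: 0.998
[ 0.5328 -0.1892  0.2312] [ 0.7083  0.7059  0.0001 -0.0002]
```

View pics/w1.png

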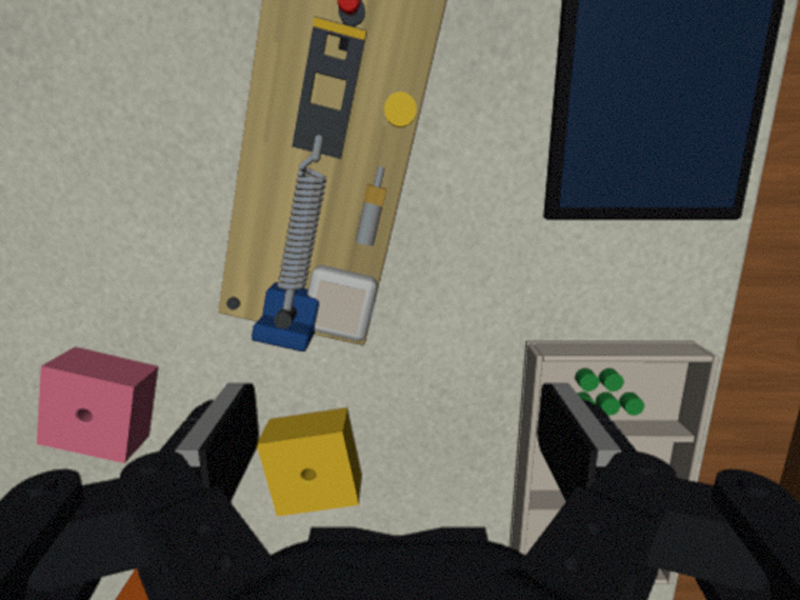

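View pics/w2.png

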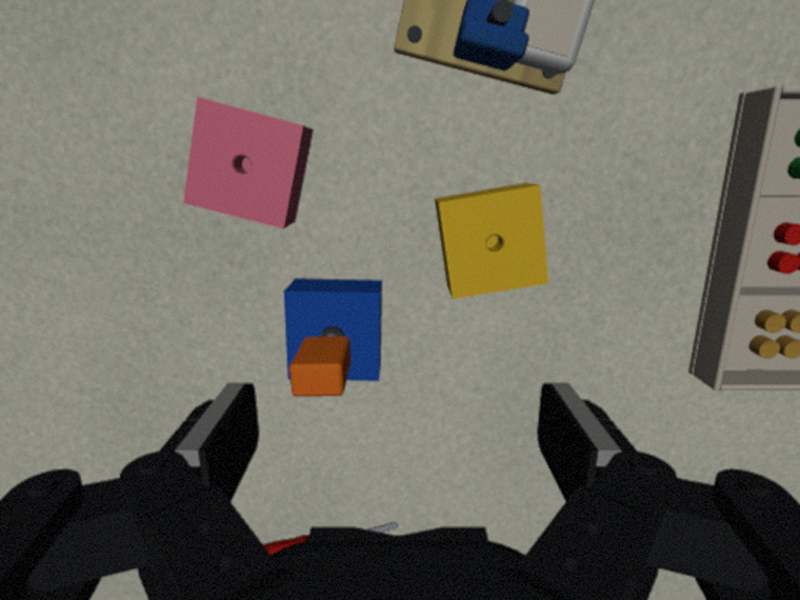

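w1 shows the plate with its slot centre at (330,91), pull hole near (337,45), mount pivot at (284,319) and red head near (349,4). In w2 the handle's top face spans (292,363) to (345,395), with its 22 mm width along world y. The blue block's top face spans (287,291) to (381,380).

```bash
python3 - <<'E'
from h import *
import pickle
c1=cam("wrist",pickle.load(open("s1.pkl","rb")));c2=cam("wrist",pickle.load(open("s2.pkl","rb")))
for p in [(292,363),(345,363),(341,395),(292,395)]: print("top",atz(c2,np.array(p)*.7,.115))
for p in [(286,291),(382,291),(379,380),(287,380)]: print("stand",atz(c2,np.array(p)*.7,.04))
for n,p,z in [("slot",(330,91),.049),("hole",(337,45),.049),("pivot",(284,319),.05),("head",(349,4),.037),("band",(340,28),.049)]: print(n,atz(c1,np.array(p)*.7,z))
for p in [(220,313),(364,343),(262,0),(445,0)]: print("board",atz(c1,np.array(p)*.7,.012))
E
python3 -m jog '{"travel":[[-12,-12,0],[-12,-12,0],[-12,-12,0],[-12,-12,0],[-5,0,0]],"dr":[[0,0,-7],[0,0,-7],[0,0,-7],[0,0,-7],[0,0,-7]],"jaw":[0,0,0,0,0]}'
python3 -m jog '{"travel":[[0,0,0],[0,0,0],[0,0,0],[0,0,0],[0,0,0]],"dr":[[0,0,-7],[0,0,-7],[0,0,-7],[0,0,-7],[0,0,-7]],"jaw":[0,0,0,0,0]}'
python3 -m jog '{"travel":[[0,0,0],[0,0,0],[0,0,0],[0,0,0]],"dr":[[0,0,-7],[0,0,-7],[0,0,-6],[0,0,0]],"jaw":[0,0,0,0]}'
python3 -c "
from h import *
s=get_state();print(s['qpos'],s['eef_pos'],s['tcp_rot'])"
```

```text
top [ 0.4703 -0.2303  0.115 ]
top [ 0.5014 -0.2305  0.115 ]
top [ 0.4983 -0.2512  0.115 ]
top [ 0.4689 -0.2511  0.115 ]
stand [ 0.4517 -0.2066  0.04  ]
stand [ 0.5212 -0.2069  0.04  ]
stand [ 0.518  -0.2774  0.04  ]
stand [ 0.4475 -0.2771  0.04  ]
slot [0.6316 0.1146 0.049 ]
hole [0.637  0.1405 0.049 ]
pivot [ 0.5929 -0.0353  0.05  ]
head [0.6439 0.1658 0.037 ]
band [0.6391 0.1497 0.049 ]
board [ 0.5329 -0.0428  0.012 ]
board [ 0.6466 -0.0683  0.012 ]
board [0.5839 0.1753 0.012 ]
board [0.7055 0.1751 0.012 ]
time: 1.28
eef_pos: [0.4801, -0.2359, 0.2312]
tcp_rot: [0.888, 0.459, -0.0, -0.0]
contact_force: [-0.3, -0.3, -0.4]
opening: 0.997
time: 1.7
eef_pos: [0.4812, -0.2342, 0.2312]
tcp_rot: [0.985, 0.172, 0.0, -0.0]
contact_force: [0.2, 0.1, 0.2]
opening: 0.997
time: 2.03
eef_pos: [0.4811, -0.2343, 0.2312]
tcp_rot: [1.0, 0.0, -0.0, -0.0]
contact_force: [0.0, -0.0, 0.4]
opening: 1.003
[-0.6431 -0.023   1.9194  0.0004  1.2456  0.927 ] [ 0.4811 -0.2343  0.2312] [ 1.      0.0003 -0.     -0.0003]
```

```bash
python3 -m jog '{"travel":[[3.6,-7.2,-20],[0,0,-35],[0,0,-35],[0,0,-35],[0,0,-25]],"dr":[[0,0,0],[0,0,0],[0,0,0],[0,0,0],[0,0,0]],"jaw":[0,0,0,0,0]}' 60
python3 -m jog '{"travel":[[0,0,-10],[0,0,0],[0,0,0],[0,0,0],[0,0,0]],"dr":[[0,0,0],[0,0,0],[0,0,0],[0,0,0],[0,0,0]],"jaw":[0,80,140,180,200]}' 60
python3 -m jog '{"travel":[[0,0,0],[0,0,0],[0,0,0],[0,0,0]],"dr":[[0,0,0],[0,0,0],[0,0,0],[0,0,0]],"jaw":[255,255,255,255]}' 60
```

```text
time: 2.45
eef_pos: [0.4832, -0.2409, 0.0781]
tcp_rot: [1.0, 0.002, -0.001, -0.001]
contact_force: [-0.3, 0.3, 0.4]
opening: 0.998
time: 2.87
eef_pos: [0.4856, -0.244, 0.0739]
tcp_rot: [1.0, 0.0, 0.002, 0.001]
contact_force: [-0.4, -0.5, 0.6]
opening: 0.452
time: 3.2
eef_pos: [0.4851, -0.2437, 0.0733]
tcp_rot: [1.0, -0.0, 0.001, 0.001]
contact_force: [-0.3, 0.8, 6.4]
opening: 0.25
```

```bash
python3 -m jog '{"travel":[[0,0,15],[0,0,25],[0,0,35],[0,0,35],[0,0,17]],"dr":[[0,0,0],[0,0,0],[0,0,0],[0,0,0],[0,0,0]],"jaw":[255,255,255,255,255]}'
python3 -m jog '{"travel":[[7.5,35,0],[7.5,38,0],[7.5,38,0],[7.5,38,0],[7.5,38,0]],"dr":[[0,0,0],[0,0,0],[0,0,0],[0,0,0],[0,0,0]],"jaw":[255,255,255,255,255]}'
python3 -m jog '{"travel":[[7.5,38,0],[7.5,38,0],[7.5,38,0],[7.5,38,0],[7.5,34,0]],"dr":[[0,0,0],[0,0,0],[0,0,0],[0,0,0],[0,0,0]],"jaw":[255,255,255,255,255]}'
python3 -m jog '{"travel":[[0,0,0],[0,0,0],[0,0,0]],"dr":[[0,0,0],[0,0,0],[0,0,0]],"jaw":[255,255,255]}'
python3 - <<'E'
from h import *
import pickle
s=get_state();im=read_camera("wrist");pickle.dump(s,open("s3.pkl","wb"))
cv2.imwrite("pics/w3raw.png",im[:,:,::-1])
cv2.imwrite("pics/w3.png",cv2.resize(im[:,:,::-1],(800,600),interpolation=cv2.INTER_CUBIC))
c=cam("wrist",s);print(s["eef_pos"],[proj(c,p)/.7 for p in [(.646,.169,.037),(.636,.138,.05)]])
E
```

```text
time: 3.62
eef_pos: [0.4852, -0.2439, 0.2028]
tcp_rot: [1.0, 0.0, 0.002, 0.002]
contact_force: [1.0, -0.9, -1.3]
opening: 0.251
time: 4.03
eef_pos: [0.521, -0.0543, 0.1979]
tcp_rot: [1.0, -0.0, -0.0, -0.0]
contact_force: [0.1, -0.0, -1.9]
opening: 0.247
time: 4.45
eef_pos: [0.5583, 0.1323, 0.1977]
tcp_rot: [1.0, 0.0, -0.001, -0.0]
contact_force: [1.0, -0.9, -0.7]
opening: 0.253
time: 4.7
eef_pos: [0.5584, 0.1299, 0.1976]
tcp_rot: [1.0, 0.0, -0.001, 0.0]
contact_force: [0.4, -0.5, -0.9]
opening: 0.252
[0.5584 0.1299 0.1976] [array([331.9056, 133.8547]), array([383.1147, 150.8662])]
```

View pics/w3.png

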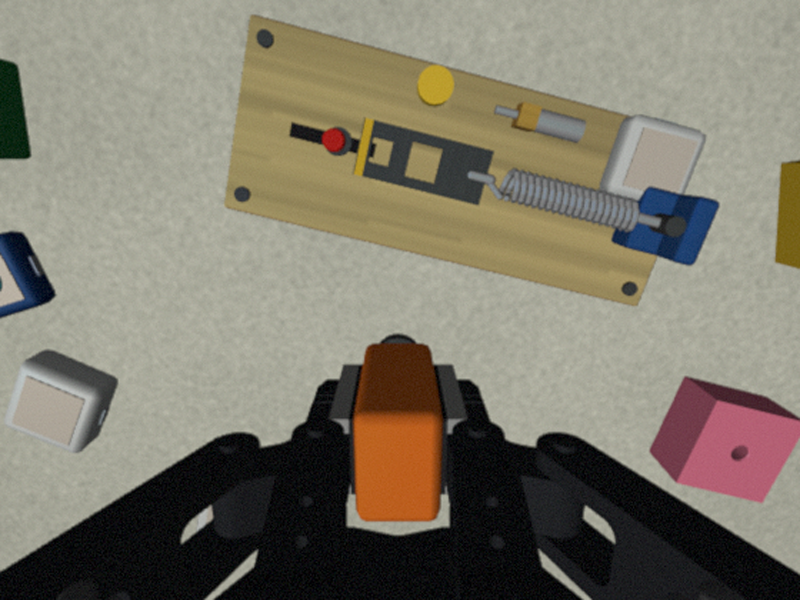

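w3 shows the plate, the hole near (382,152), the slot near (423,163) and the head near (334,140). The puller is held straight. I'll enlarge this area.

Run:
```python
import cv2
im=cv2.imread("pics/w3raw.png")[70:170,195:355]
cv2.imwrite("pics/w3c.png",cv2.resize(im,None,fx=5,fy=5,interpolation=cv2.INTER_CUBIC))
```

```text
(no output)
```

View pics/w3c.png

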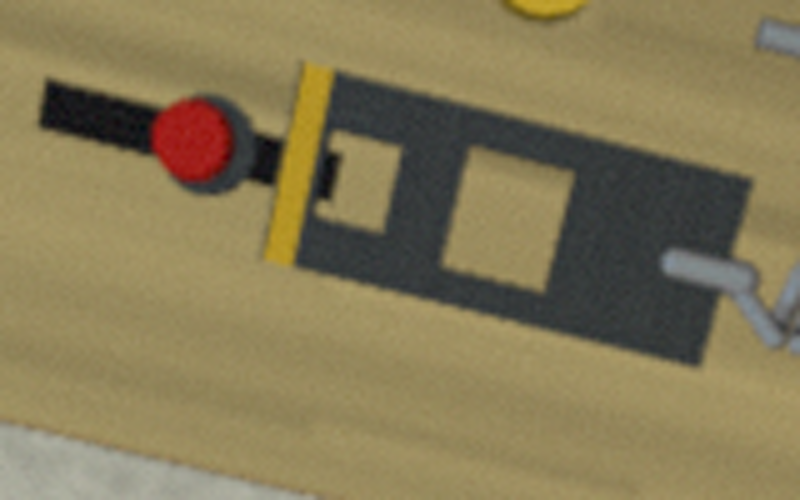

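The crop puts the hole centre at (359,181), the slot centre at (508,218) and the head centre at (193,139).

Run:
```python
from h import *
import pickle
s=pickle.load(open("s3.pkl","rb"));c=cam("wrist",s)
P={}
for n,p,z in [("hole",(358.8,181),.0475),("slot",(507.8,218.5),.0478),("head",(193,139),.037),("end",(284,162),.0475),("inner",(725.5,272.5),.048)]:
    P[n]=atz(c,np.array(p)/5+[195-.4,70-.4],z);print(n,P[n])
b=[atz(c,np.array(p)*.7,.012) for p in [(251,15),(226,207),(637,304)]];print(b)
pv=atz(c,np.array((674,226))*.7,.05);print("pivot",pv)
d=P["end"]-P["inner"];print("plate len",np.linalg.norm(d[:2]));d=d[:2]/np.linalg.norm(d[:2]);print(d)
e=b[1]-b[2];print("edge",e[:2]/np.linalg.norm(e[:2]))
for n in ("hole","slot","head"): v=(P[n]-P["hole"])[:2];print(n,v@d,v@[-d[1],d[0]])
```

```text
hole [0.6359 0.1396 0.0475]
slot [0.6299 0.1146 0.0478]
head [0.643  0.1684 0.037 ]
end [0.6389 0.152  0.0475]
inner [0.6211 0.0777 0.048 ]
[array([0.7156, 0.2188, 0.012 ]), array([0.6006, 0.2458, 0.012 ]), array([ 0.532 , -0.0422,  0.012 ])]
pivot [ 0.5926 -0.0376  0.05  ]
plate len 0.0764452531827514
[0.233  0.9725]
edge [0.2317 0.9728]
hole 0.0 0.0
slot -0.025673185480641857 3.417787558577471e-05
head 0.029641944238155946 -0.00019946211618329657
```

```bash
python3 -m jog '{"travel":[[26,3,0],[26,3,-20],[26,4,-30],[0,0,-25],[0,0,-15]],"dr":[[0,0,0],[0,0,0],[0,0,0],[0,0,0],[0,0,0]],"jaw":[255,255,255,255,255]}'
python3 -m jog '{"travel":[[0,0,0],[0,0,0],[0,0,0]],"dr":[[0,0,0],[0,0,0],[0,0,0]],"jaw":[255,255,255]}'
python3 - <<'E'
from h import *
s=get_state();print(s["eef_pos"],s["tcp_rot"],s["contact_force"])
ims=[]
for n in ("side","scene","wrist"):
    c=cam(n,s);im=read_camera(n)
    tip=s["eef_pos"]-[0.0004,0,.0423]; u=proj(c,tip);h=proj(c,[.6359,.1396,.050]);print(n,u,h)
    x,y=int(u[0])-32,int(u[1])-32
    if n=="wrist": x,y=max(0,x-20),max(0,y-35)
    cr=cv2.resize(im[y:y+64,x:x+64,::-1],(400,400),interpolation=cv2.INTER_CUBIC)
    print(x,y)
    ims.append(cr)
cv2.imwrite("pics/ins.png",cv2.hconcat(ims[:2]))
cv2.imwrite("pics/ins_w.png",ims[2])
E
```

```text
time: 5.17
eef_pos: [0.6362, 0.1379, 0.1042]
tcp_rot: [1.0, -0.001, -0.003, 0.0]
contact_force: [-1.2, 0.4, -2.4]
opening: 0.251
time: 5.42
eef_pos: [0.6378, 0.1391, 0.1099]
tcp_rot: [1.0, -0.001, 0.001, -0.0]
contact_force: [0.1, -0.2, -0.5]
opening: 0.249
[0.6378 0.1391 0.1099] [ 1.     -0.0007  0.0011 -0.    ] [ 0.0977 -0.205  -0.5177]
side [297.3759 182.6972] [296.8436 188.1793]
265 150
scene [320.7324 261.5382] [320.2849 264.8406]
288 229
wrist [277.8547 240.3623] [277.1262 232.6739]
225 173
```

View pics/ins.png

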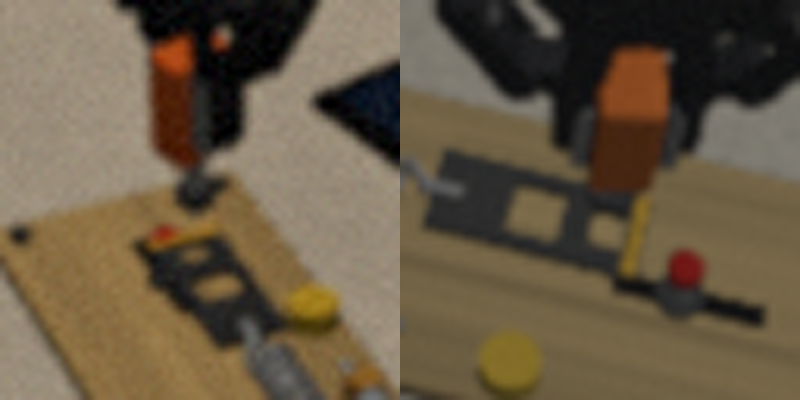

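The side crop has the pin nearly above the hole, with the hole at crop (198,254) and the tip at about (195,208). I'll insert gently, watching the force.

```bash
python3 -m jog '{"travel":[[-1.5,0.5,-5],[0,0,-6],[0,0,-4],[0,0,0],[0,0,0]],"dr":[[0,0,0],[0,0,0],[0,0,0],[0,0,0],[0,0,0]],"jaw":[255,255,255,255,255]}'
python3 -m jog '{"travel":[[0,0,-2],[0,0,-2],[0,0,-2],[0,0,0],[0,0,0]],"dr":[[0,0,0],[0,0,0],[0,0,0],[0,0,0],[0,0,0]],"jaw":[255,255,255,255,255]}'
python3 - <<'E'
from h import *
s=get_state();print(s["eef_pos"],s["contact_force"],s["wrist_torque"])
E
```

```text
time: 5.98
eef_pos: [0.6349, 0.1406, 0.0925]
tcp_rot: [1.0, 0.0, -0.001, 0.0]
contact_force: [0.2, 0.1, -0.7]
opening: 0.25
time: 6.4
eef_pos: [0.6354, 0.1405, 0.0871]
tcp_rot: [1.0, -0.0, -0.0, 0.0]
contact_force: [0.3, 0.6, -2.6]
opening: 0.25
[0.6354 0.1405 0.0871] [ 0.315   0.5866 -2.5936] [-0.0064 -0.0527 -0.0246]
```

Run:
```python
from h import *
s=get_state();ims=[]
for n in ("side","scene"):
    im=np.mean([read_camera(n).astype(float) for _ in range(3)],axis=0).astype(np.uint8)
    x,y=(265,155) if n=="side" else (288,235)
    ims.append(cv2.resize(im[y:y+56,x:x+56,::-1],(400,400),interpolation=cv2.INTER_CUBIC))
cv2.imwrite("pics/ins2.png",cv2.convertScaleAbs(cv2.hconcat(ims),alpha=1.5,beta=20))
```

```text
(no output)
```

View pics/ins2.png

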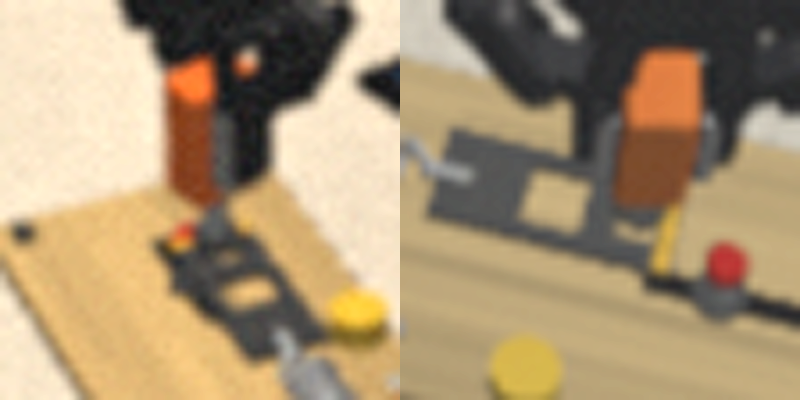

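The insertion crop is ambiguous. The hole is still partly visible beside the flange, which hints the pin is 2–3 mm off outward. I'll check the puller's position in the gripper from w3.

Run:
```python
from h import *
import pickle
I=camera_info("wrist");K,M=I["K"],I["mount"]
def tz(p,z):
    d=M[:3,:3]@np.linalg.inv(K)@[p[0],p[1],1];o=M[:3,3];return (o+d*(z-o[2])/d[2])*1000
im=cv2.imread("pics/w3raw.png").astype(int)
v=im[...,2];m=(v>60)&(im[...,2]>1.8*im[...,0]+10)&(im[...,2]>1.3*im[...,1])
m[:230]=0;m[:,:230]=0;m[:,330:]=0
for y in range(236,372,6):
    xs=np.where(m[y])[0]
    if len(xs):print(y,xs.min(),xs.max(),v[y,xs].mean().round())
```

```text
242 259 298 75.0
248 256 300 76.0
254 255 301 76.0
260 253 303 77.0
266 252 304 77.0
272 251 305 78.0
278 250 306 78.0
284 249 307 78.0
290 248 308 128.0
296 247 309 170.0
302 247 309 180.0
308 247 309 179.0
314 247 308 180.0
320 248 308 181.0
326 248 308 180.0
332 248 308 179.0
338 248 308 179.0
344 248 308 178.0
350 249 307 181.0
356 250 306 182.0
362 252 304 180.0
```

Run:
```python
from h import *
I=camera_info("wrist");K,M=I["K"],I["mount"]
def tz(p,z):
    d=M[:3,:3]@np.linalg.inv(K)@[p[0],p[1],1];o=M[:3,3];return (o+d*(z-o[2])/d[2])*1000
im=cv2.imread("pics/w3raw.png").astype(int)
print(im[284:298,278,2],im[358:372,278,2],im[234:246,278,2])
for r in (290,292,364,366): print(r,tz((278,r),-.0417))
print("bottom front",tz((278,240),.0083),tz((278.3,310),-.0417))
print("expected width at top", tz((247,300),-.0417),tz((309.5,300),-.0417))
# nominal rows
W=np.linalg.inv(M)
for X in [(.016,0,-.0417),(-.016,0,-.0417),(.016,0,.0083)]:
    x=K@(W@np.r_[X,1])[:3];print(X,x[:2]/x[2])
```

```text
[ 75  74  79  90 105 116 131 146 157 164 164 174 175 182] [189 188 188 187 186 174 161 163 164 164 160 163 165 161] [50 26 37 54 53 53 70 76 79 78 72 73]
290 [ 14.2788   0.2358 -41.7   ]
292 [ 13.5209   0.2349 -41.7   ]
364 [-15.817   0.2   -41.7  ]
366 [-16.6934   0.199  -41.7   ]
bottom front [12.9293  0.1568  8.3   ] [  6.5685   0.33   -41.7   ]
expected width at top [ 10.4651 -10.3435 -41.7   ] [ 10.4558  10.9744 -41.7   ]
(0.016, 0, -0.0417) [277.2929 285.4299]
(-0.016, 0, -0.0417) [277.4502 364.4184]
(0.016, 0, 0.0083) [277.6658 234.0164]
```

```bash
python3 -m jog '{"travel":[[0,0,5],[0,0,5],[1.7,-1.6,0],[0,0,0],[0,0,0]],"dr":[[0,0,0],[0,0,0],[0,0,0],[0,0,0],[0,0,0]],"jaw":[255,255,255,255,255]}'
python3 -m jog '{"travel":[[0,0,-5],[0,0,-5],[0,0,-2],[0,0,0],[0,0,0]],"dr":[[0,0,0],[0,0,0],[0,0,0],[0,0,0],[0,0,0]],"jaw":[255,255,255,255,255]}'
python3 - <<'E'
from h import *
s=get_state();print(s["eef_pos"],s["contact_force"],s["wrist_torque"]);ims=[]
for n in ("side","scene"):
    im=np.mean([read_camera(n).astype(float) for _ in range(4)],axis=0).astype(np.uint8)
    x,y=(277,165) if n=="side" else (300,245)
    ims.append(cv2.resize(im[y:y+40,x:x+40,::-1],(400,400),interpolation=cv2.INTER_CUBIC))
cv2.imwrite("pics/ins3.png",cv2.convertScaleAbs(cv2.hconcat(ims),alpha=1.8,beta=20))
E
```

```text
time: 7.12
eef_pos: [0.6374, 0.1388, 0.0977]
tcp_rot: [1.0, -0.0, 0.0, -0.0]
contact_force: [-0.2, -0.8, -0.4]
opening: 0.249
time: 7.53
eef_pos: [0.6367, 0.1389, 0.0846]
tcp_rot: [1.0, 0.0, -0.001, 0.0]
contact_force: [-0.4, -0.5, -2.2]
opening: 0.248
[0.6367 0.1389 0.0846] [-0.3877 -0.4533 -2.1755] [ 0.006  -0.0009  0.0094]
```

View pics/ins3.png

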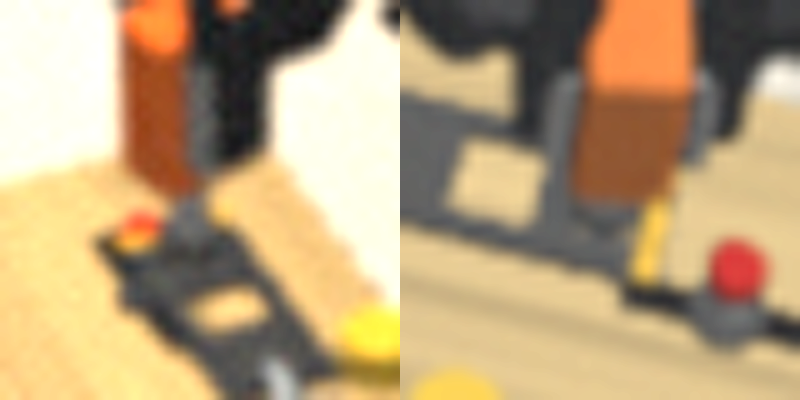

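The flange now covers the hole in both crops. A test pull will show whether spring tension appears.

```bash
python3 -m jog '{"travel":[[0,0,-2],[0.5,2,0],[0.7,2.9,0],[0.7,2.9,0],[0,0,0]],"dr":[[0,0,0],[0,0,0],[0,0,0],[0,0,0],[0,0,0]],"jaw":[255,255,255,255,255]}'
python3 -m jog '{"travel":[[0,0,0],[0,0,0]],"dr":[[0,0,0],[0,0,0]],"jaw":[255,255]}'
python3 -c "
from h import *
s=get_state();print(s['eef_pos'],s['contact_force'],s['wrist_torque'])"
```

```text
time: 8.35
eef_pos: [0.6389, 0.1466, 0.0831]
tcp_rot: [1.0, 0.0, -0.0, 0.001]
contact_force: [-1.6, -2.3, -1.2]
opening: 0.249
time: 8.52
eef_pos: [0.6389, 0.1464, 0.0832]
tcp_rot: [1.0, 0.0, -0.0, 0.0]
contact_force: [-0.4, -2.8, -0.4]
opening: 0.251
[0.6389 0.1464 0.0832] [-0.3667 -2.7608 -0.3818] [-0.545   0.1691  0.0117]
```

Spring tension of 2.8 N means the pin is engaged. I'll lift 2 mm so the tip clears the post head, then stretch.

```bash
python3 -m jog '{"travel":[[0,0,2],[1.4,5.8,0],[1.4,5.8,0],[1.4,5.8,0],[1.4,5.8,0]],"dr":[[0,0,0],[0,0,0],[0,0,0],[0,0,0],[0,0,0]],"jaw":[255,255,255,255,255]}'
python3 -m jog '{"travel":[[1.4,5.8,0],[1.4,5.8,0],[1.4,5.8,0],[1.4,5.8,0],[0,0,0]],"dr":[[0,0,0],[0,0,0],[0,0,0],[0,0,0],[0,0,0]],"jaw":[255,255,255,255,255]}'
python3 -m jog '{"travel":[[0,0,0],[0,0,0]],"dr":[[0,0,0],[0,0,0]],"jaw":[255,255]}'
python3 - <<'E'
from h import *
import pickle
s=get_state();im=np.mean([read_camera("wrist").astype(float) for _ in range(4)],axis=0).astype(np.uint8);pickle.dump(s,open("s4.pkl","wb"))
print(s["eef_pos"],s["contact_force"],s["wrist_torque"])
cv2.imwrite("pics/w4raw.png",im[:,:,::-1])
c=cam("wrist",s);u=proj(c,(.6365,.167,.037));print(u,proj(c,(.643,.168,.037)))
x,y=int(u[0])-80,int(u[1])-70;print(x,y)
cv2.imwrite("pics/w4.png",cv2.convertScaleAbs(cv2.resize(im[y:y+120,x:x+160,::-1],(800,600),interpolation=cv2.INTER_CUBIC),alpha=1.5,beta=15))
E
```

```text
time: 8.93
eef_pos: [0.6446, 0.1701, 0.0851]
tcp_rot: [1.0, 0.0, -0.0, 0.001]
contact_force: [-0.9, -5.0, -2.6]
opening: 0.247
time: 9.35
eef_pos: [0.6499, 0.1933, 0.0849]
tcp_rot: [1.0, 0.001, -0.001, 0.001]
contact_force: [-1.1, -6.0, -1.8]
opening: 0.25
time: 9.52
eef_pos: [0.6498, 0.1925, 0.0847]
tcp_rot: [1.0, 0.001, -0.001, 0.001]
contact_force: [-1.6, -6.8, -2.1]
opening: 0.25
[0.6498 0.1925 0.0847] [-1.6005 -6.8159 -2.0506] [-1.4468  0.289   0.0282]
[318.8077 256.337 ] [317.5449 246.5697]
238 186
```

View pics/w4.png

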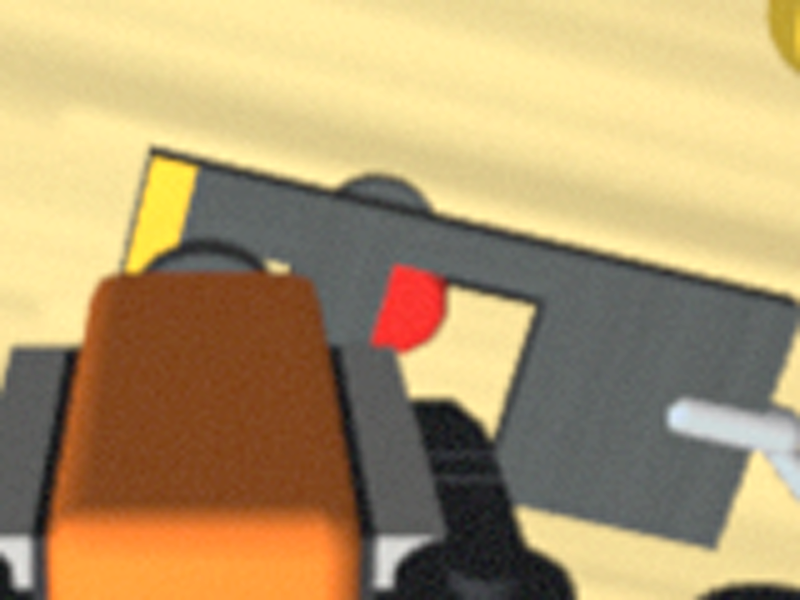

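w4 shows the plate over the post. The red head is visible at the slot's outer end, with its arc through (447,300), (440,325) and (410,351). The slot's outer edge runs (395,265) to (375,345), and its inner edge (540,303) to (497,445).

Run:
```python
from h import *
import pickle
from scipy.optimize import least_squares
s=pickle.load(open("s4.pkl","rb"));c=cam("wrist",s)
im=cv2.imread("pics/w4raw.png").astype(int)
red=((im[...,2]>90)&(im[...,1]<60)&(im[...,0]<60)).astype(np.uint8)[186:306,238:398]
red[:, :72]=0;red[75:]=0
cn=max(cv2.findContours(red,0,cv2.CHAIN_APPROX_NONE)[0],key=cv2.contourArea)[:,0]
print(cn.tolist())
f=lambda p,z:atz(c,np.array(p)/5+[238-.4,186-.4],z)
d=np.array([.233,.9725]);n=np.array([-d[1],d[0]])
pts=np.array([f(p,.037)[:2] for p in [(446,288),(447,300),(445,313),(440,325),(428,341),(410,351)]])
r=least_squares(lambda q:np.hypot(*(pts-q).T)-.007,[.643,.168]);print("head",r.x,r.fun*1000)
for z in (.048,.050):
    o=[f(p,z)[:2] for p in [(393,272),(377,340)]];i=[f(p,z)[:2] for p in [(540,303),(497,445)]]
    co=np.mean([q@d for q in o]);ci=np.mean([q@d for q in i]);print(z,"slot len",(co-ci)*1e3,"centre minus head mm",((co+ci)/2-r.x@d)*1e3)
    ec=f((150,150),z)[:2];print("plate end u minus head",(ec@d-r.x@d)*1e3,"should be 39; across: edge-head",(ec-r.x)@n*1e3)
```

```text
[[78, 53], [78, 54], [78, 55], [77, 56], [77, 57], [77, 58], [77, 59], [76, 60], [76, 61], [76, 62], [75, 63], [75, 64], [75, 65], [74, 66], [74, 67], [74, 68], [75, 68], [76, 68], [77, 69], [78, 69], [79, 69], [80, 69], [81, 69], [82, 69], [83, 68], [84, 68], [85, 67], [86, 66], [86, 65], [87, 64], [88, 63], [88, 62], [88, 61], [88, 60], [88, 59], [88, 58], [88, 57], [87, 56], [87, 55], [86, 55], [85, 54], [84, 54], [83, 54], [82, 53], [81, 53], [80, 53], [79, 53]]
head [0.6433 0.1692] [ 0.0573 -0.0057 -0.0443 -0.0586  0.0677  0.0002]
0.048 slot len 17.44642354838788 centre minus head mm -5.929631237412414
plate end u minus head 33.42110161682016 should be 39; across: edge-head -15.588234157284482
0.05 slot len 17.251548369991987 centre minus head mm -5.407044912789482
plate end u minus head 33.50414335147567 should be 39; across: edge-head -16.20288641327271
```

```bash
python3 -m jog '{"travel":[[0.7,2.7,0],[0.6,2.7,0],[0,0,-4],[0,0,-4],[0,0,0]],"dr":[[0,0,0],[0,0,0],[0,0,0],[0,0,0],[0,0,0]],"jaw":[255,255,255,255,255]}'
python3 -m jog '{"travel":[[0,0,-2],[0,0,-2],[0,0,-2],[0,0,0],[0,0,0]],"dr":[[0,0,0],[0,0,0],[0,0,0],[0,0,0],[0,0,0]],"jaw":[255,255,255,255,255]}'
python3 -c "
from h import *
s=get_state();print(s['eef_pos'],s['contact_force'],s['wrist_torque'])"
```

```text
time: 10.13
eef_pos: [0.6506, 0.1975, 0.0759]
tcp_rot: [1.0, 0.001, -0.002, 0.002]
contact_force: [-2.2, -7.1, -1.7]
opening: 0.252
time: 10.55
eef_pos: [0.6512, 0.1975, 0.071]
tcp_rot: [1.0, 0.001, -0.001, 0.002]
contact_force: [-2.3, -6.8, -0.6]
opening: 0.252
[0.6512 0.1975 0.071 ] [-2.2694 -6.839  -0.5817] [-1.5859  0.3715  0.0648]
```

```bash
python3 -m jog '{"travel":[[0,0.4,-2],[0,0,-2],[0,0,0]],"dr":[[0,0,0],[0,0,0],[0,0,0]],"jaw":[255,255,255]}'
python3 -m jog '{"travel":[[0,0,-2],[0,0,-2],[0,0,0]],"dr":[[0,0,0],[0,0,0],[0,0,0]],"jaw":[255,255,255]}'
python3 -c "
from h import *
s=get_state();print(s['eef_pos'],s['contact_force'],s['wrist_torque'])"
```

```text
time: 10.8
eef_pos: [0.6511, 0.1979, 0.0668]
tcp_rot: [1.0, 0.001, -0.001, 0.002]
contact_force: [-2.2, -8.1, -0.5]
opening: 0.254
time: 11.05
eef_pos: [0.6512, 0.198, 0.063]
tcp_rot: [1.0, 0.001, -0.001, 0.002]
contact_force: [-1.6, -7.6, 0.5]
opening: 0.25
[0.6512 0.198  0.063 ] [-1.6399 -7.573   0.5008] [-1.5728  0.3566  0.0344]
```

```bash
python3 -m jog '{"travel":[[0,0,-2],[0,0,-2],[0,0,-1.5],[0,0,0],[0,0,0]],"dr":[[0,0,0],[0,0,0],[0,0,0],[0,0,0],[0,0,0]],"jaw":[255,255,255,255,255]}'
python3 - <<'E'
from h import *
s=get_state();print(s['eef_pos'],s['contact_force'],s['wrist_torque']);ims=[]
for n in ("side","scene"):
    im=np.mean([read_camera(n).astype(float) for _ in range(4)],axis=0).astype(np.uint8)
    x,y=proj(cam(n),(.645,.18,.03)).astype(int)-20
    ims.append(cv2.resize(im[y:y+40,x:x+40,::-1],(400,400),interpolation=cv2.INTER_CUBIC))
cv2.imwrite("pics/p.png",cv2.convertScaleAbs(cv2.hconcat(ims),alpha=1.8,beta=20))
E
```

```text
time: 11.47
eef_pos: [0.6516, 0.198, 0.058]
tcp_rot: [1.0, 0.001, -0.001, 0.001]
contact_force: [-1.6, -6.8, 1.7]
opening: 0.247
[0.6516 0.198  0.058 ] [-1.5805 -6.7777  1.6613] [-1.5304  0.3775 -0.0295]
```

```bash
python3 -m jog '{"travel":[[-0.5,-2,0],[-0.5,-2,0],[0,0,0],[0,0,0]],"dr":[[0,0,0],[0,0,0],[0,0,0],[0,0,0]],"jaw":[255,255,255,255]}'
python3 -m jog '{"travel":[[-0.4,-1.5,0],[-0.4,-1.5,0],[0,0,0],[0,0,0]],"dr":[[0,0,0],[0,0,0],[0,0,0],[0,0,0]],"jaw":[255,255,255,255]}'
python3 -c "
from h import *
s=get_state();print(s['eef_pos'],s['contact_force'],s['wrist_torque'])"
```

```text
time: 12.2
eef_pos: [0.6507, 0.1941, 0.0583]
tcp_rot: [1.0, 0.0, -0.0, 0.001]
contact_force: [-2.0, -6.9, 1.1]
opening: 0.25
time: 12.53
eef_pos: [0.65, 0.1916, 0.0584]
tcp_rot: [1.0, 0.0, 0.0, 0.001]
contact_force: [-1.1, -5.8, 1.7]
opening: 0.253
[0.65   0.1916 0.0584] [-1.1231 -5.8436  1.6697] [-1.2657  0.2789  0.0271]
```

```bash
python3 -m jog '{"travel":[[-0.25,-1,0],[0,0,0],[0,0,0]],"dr":[[0,0,0],[0,0,0],[0,0,0]],"jaw":[255,255,255]}'
python3 -m jog '{"travel":[[-0.25,-1,0],[0,0,0],[0,0,0]],"dr":[[0,0,0],[0,0,0],[0,0,0]],"jaw":[255,255,255]}'
python3 -c "
from h import *
s=get_state();print(s['eef_pos'],s['contact_force'],s['wrist_torque'])"
```

```text
time: 12.78
eef_pos: [0.6499, 0.1913, 0.0584]
tcp_rot: [1.0, 0.0, 0.0, -0.0]
contact_force: [-1.4, -4.0, 0.4]
opening: 0.255
time: 13.03
eef_pos: [0.6498, 0.1908, 0.0584]
tcp_rot: [1.0, -0.0, 0.001, -0.001]
contact_force: [-0.7, -1.2, 1.1]
opening: 0.252
[0.6498 0.1908 0.0584] [-0.7058 -1.1585  1.1425] [-0.2011  0.0352  0.0452]
```

The tension has moved to the post. I'll centre the pin, then lift slowly.

```bash
python3 -m jog '{"travel":[[-0.3,-1.2,0],[0,0,0],[0,0,1.5],[0,0,1.5],[0,0,0]],"dr":[[0,0,0],[0,0,0],[0,0,0],[0,0,0],[0,0,0]],"jaw":[255,255,255,255,255]}'
python3 -m jog '{"travel":[[0,0,2],[0,0,2],[0,0,0],[0,0,0]],"dr":[[0,0,0],[0,0,0],[0,0,0],[0,0,0]],"jaw":[255,255,255,255]}'
python3 -c "
from h import *
s=get_state();print(s['eef_pos'],s['contact_force'],s['wrist_torque'])"
```

```text
time: 13.45
eef_pos: [0.6485, 0.1887, 0.0604]
tcp_rot: [1.0, 0.0, -0.0, 0.0]
contact_force: [0.8, -0.1, -0.6]
opening: 0.249
time: 13.78
eef_pos: [0.6491, 0.1887, 0.0649]
tcp_rot: [1.0, -0.0, 0.0, -0.0]
contact_force: [-0.4, 0.2, -0.8]
opening: 0.245
[0.6491 0.1887 0.0649] [-0.4496  0.2394 -0.7753] [0.0641 0.0335 0.021 ]
```

```bash
python3 -m jog '{"travel":[[0,0,3],[0,0,3],[0,0,4],[0,0,5],[0,0,0]],"dr":[[0,0,0],[0,0,0],[0,0,0],[0,0,0],[0,0,0]],"jaw":[255,255,255,255,255]}'
python3 -m jog '{"travel":[[-15,0,25],[-20,0,35],[-25,0,35],[-25,0,20],[0,0,0]],"dr":[[0,0,0],[0,0,0],[0,0,0],[0,0,0],[0,0,0]],"jaw":[255,255,255,255,255]}'
python3 - <<'E'
from h import *
import pickle
s=get_state();im=read_camera("wrist");pickle.dump(s,open("s5.pkl","wb"))
print(s['eef_pos'])
cv2.imwrite("pics/w5raw.png",im[:,:,::-1])
cv2.imwrite("pics/w5.png",cv2.convertScaleAbs(cv2.resize(im[:,:,::-1],(800,600),interpolation=cv2.INTER_CUBIC),alpha=1.3))
E
```

```text
time: 14.2
eef_pos: [0.65, 0.1889, 0.0817]
tcp_rot: [1.0, 0.0, 0.001, -0.0]
contact_force: [0.6, 0.3, -1.3]
opening: 0.253
time: 14.62
eef_pos: [0.5645, 0.1898, 0.2004]
tcp_rot: [1.0, 0.001, 0.004, -0.001]
contact_force: [0.9, 0.5, -1.4]
opening: 0.249
[0.5645 0.1898 0.2004]
```

View pics/w5.png

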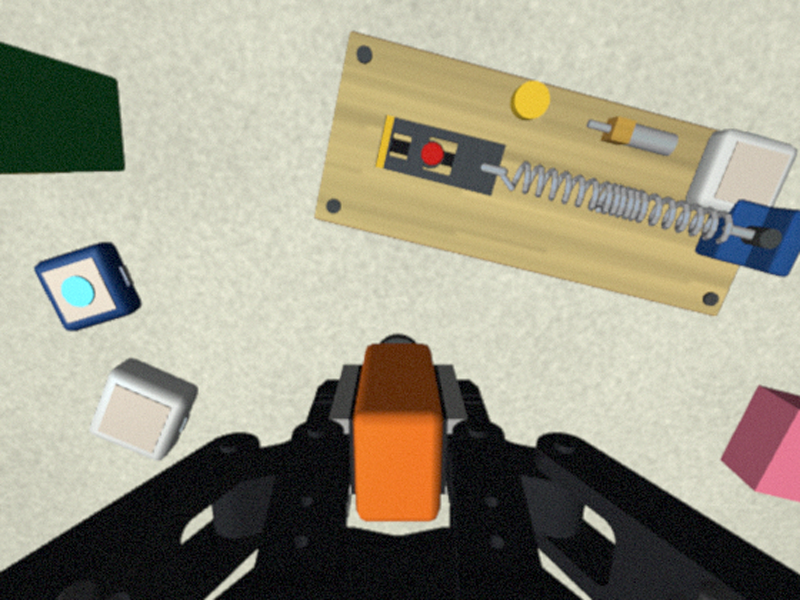

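w5 shows the plate caught under the red head at (432,153) with the spring stretched, and the puller unchanged in the grip. Now I'll return it to the stand.

```bash
python3 -m jog '{"travel":[[-7.2,-39,0],[-7.2,-39.5,0],[-7.2,-39.5,0],[-7.2,-39.5,0],[-7.2,-39.5,0]],"dr":[[0,0,0],[0,0,0],[0,0,0],[0,0,0],[0,0,0]],"jaw":[255,255,255,255,255]}'
python3 -m jog '{"travel":[[-7.2,-39.5,0],[-7.2,-39.5,0],[-7.2,-39.5,0],[-7.2,-39.5,0],[-7.2,-39.5,0]],"dr":[[0,0,0],[0,0,0],[0,0,0],[0,0,0],[0,0,0]],"jaw":[255,255,255,255,255]}'
python3 -m jog '{"travel":[[-7.2,-38,0],[0,0,0],[0,0,0]],"dr":[[0,0,0],[0,0,0],[0,0,0]],"jaw":[255,255,255]}'
python3 - <<'E'
from h import *
a=cv2.imread("pics/w3raw.png").astype(int);b=read_camera("wrist")[:,:,::-1].astype(int)
def f(im):
    m=(im[...,2]>60)&(im[...,2]>1.8*im[...,0]+10)&(im[...,2]>1.3*im[...,1]);m[:230]=0;m[:,:235]=0;m[:,322:]=0;m[368:]=0
    y,x=np.where(m);return x.mean(),y.mean(),m.sum(),np.where(m[260])[0][[0,-1]],np.where(m[330])[0][[0,-1]],im[284:294,278,2]
print(f(a));print(f(b));s=get_state();print(s["eef_pos"],s["tcp_rot"])
E
```

```text
time: 15.08
eef_pos: [0.5281, -0.01, 0.1923]
tcp_rot: [1.0, 0.0, -0.001, -0.0]
contact_force: [0.7, -0.2, -1.5]
opening: 0.247
time: 15.5
eef_pos: [0.4919, -0.2078, 0.1923]
tcp_rot: [1.0, -0.0, -0.001, -0.0]
contact_force: [0.8, 0.5, -2.1]
opening: 0.251
time: 15.75
eef_pos: [0.4848, -0.2459, 0.1923]
tcp_rot: [1.0, -0.002, -0.001, -0.001]
contact_force: [0.1, -0.6, -2.1]
opening: 0.25
(np.float64(277.9019884360457), np.float64(304.62670991397545), np.int64(7091), array([253, 303]), array([248, 308]), array([ 75,  74,  79,  90, 105, 116, 131, 146, 157, 164]))
(np.float64(277.8542372881356), np.float64(304.67627118644066), np.int64(7080), array([253, 302]), array([248, 308]), array([ 75,  74,  78,  87,  99, 117, 127, 143, 152, 157]))
[ 0.4851 -0.2443  0.1922] [ 1.     -0.0011 -0.0009 -0.001 ]
```

```bash
python3 -m jog '{"travel":[[0,0.5,-30],[0,0,-30],[0,0,-22],[0,0,-5],[0,0,0]],"dr":[[0,0,0],[0,0,0],[0,0,0],[0,0,0],[0,0,0]],"jaw":[255,255,255,255,255]}'
python3 -m jog '{"travel":[[0,0,-6],[0,0,-6],[0,0,-5],[0,0,0],[0,0,0]],"dr":[[0,0,0],[0,0,0],[0,0,0],[0,0,0],[0,0,0]],"jaw":[255,255,255,255,255]}'
python3 -m jog '{"travel":[[0,0,-4],[0,0,-4],[0,0,0],[0,0,0]],"dr":[[0,0,0],[0,0,0],[0,0,0],[0,0,0]],"jaw":[255,255,255,255]}'
python3 -c "
from h import *
s=get_state();print(s['eef_pos'],s['contact_force'],s['wrist_torque'])"
```

```text
time: 16.22
eef_pos: [0.4845, -0.2408, 0.1041]
tcp_rot: [1.0, 0.001, -0.002, -0.002]
contact_force: [0.8, -0.5, -1.4]
opening: 0.253
time: 16.63
eef_pos: [0.4857, -0.2433, 0.09]
tcp_rot: [1.0, -0.0, 0.0, 0.0]
contact_force: [0.4, 0.3, -2.2]
opening: 0.25
time: 16.97
eef_pos: [0.4853, -0.2431, 0.0813]
tcp_rot: [1.0, -0.0, -0.0, -0.0]
contact_force: [-0.2, 0.5, -1.5]
opening: 0.251
[ 0.4853 -0.2431  0.0813] [-0.1962  0.4702 -1.4774] [ 0.0365 -0.0248  0.0207]
```

```bash
python3 -m jog '{"travel":[[0,0,-3],[0,0,-3],[0,0,-1],[0,0,0],[0,0,0]],"dr":[[0,0,0],[0,0,0],[0,0,0],[0,0,0],[0,0,0]],"jaw":[255,255,255,255,255]}'
python3 -m jog '{"travel":[[0,0,-1],[0,0,0],[0,0,0]],"dr":[[0,0,0],[0,0,0],[0,0,0]],"jaw":[255,255,255]}'
python3 -c "
from h import *
s=get_state();print(s['eef_pos'],s['contact_force'],s['wrist_torque'])"
```

```text
time: 17.38
eef_pos: [0.4855, -0.2432, 0.0745]
tcp_rot: [1.0, -0.0, -0.0, -0.0]
contact_force: [-0.5, -0.5, -1.0]
opening: 0.247
time: 17.63
eef_pos: [0.4856, -0.2433, 0.0738]
tcp_rot: [1.0, 0.0, 0.0, 0.0]
contact_force: [0.0, -0.1, -1.1]
opening: 0.253
[ 0.4856 -0.2433  0.0738] [ 0.0176 -0.1034 -1.1329] [ 0.0228 -0.0274  0.0228]
```

```bash
python3 -m jog '{"travel":[[0,0,-0.7],[0,0,-0.5],[0,0,0],[0,0,0]],"dr":[[0,0,0],[0,0,0],[0,0,0],[0,0,0]],"jaw":[255,255,255,255]}'
python3 -m jog '{"travel":[[0,0,0],[0,0,0],[0,0,0],[0,0,0],[0,0,0]],"dr":[[0,0,0],[0,0,0],[0,0,0],[0,0,0],[0,0,0]],"jaw":[180,150,120,80,40]}'
python3 -m jog '{"travel":[[0,0,0],[0,0,0],[0,0,0],[0,0,0],[0,0,0]],"dr":[[0,0,0],[0,0,0],[0,0,0],[0,0,0],[0,0,0]],"jaw":[0,0,0,0,0]}'
python3 -m jog '{"travel":[[0,0,15],[0,0,30],[0,0,35],[0,0,35],[0,0,20]],"dr":[[0,0,0],[0,0,0],[0,0,0],[0,0,0],[0,0,0]],"jaw":[0,0,0,0,0]}'
python3 -m jog '{"travel":[[0,0,0],[0,0,0],[0,0,0]],"dr":[[0,0,0],[0,0,0],[0,0,0]],"jaw":[0,0,0]}'
python3 - <<'E'
from h import *
im=[read_camera(n)[:,:,::-1] for n in ("side","wrist")]
cr=cv2.resize(im[0][150:350,245:395],(450,600),interpolation=cv2.INTER_CUBIC)
w=cv2.resize(im[1][130:400,200:357],(349,600))
cv2.imwrite("pics/final.png",cv2.convertScaleAbs(cv2.hconcat([cr,w]),alpha=1.5,beta=10))
s=get_state();print(s["eef_pos"],s["contact_force"])
E
```

```text
time: 17.97
eef_pos: [0.4858, -0.2434, 0.0733]
tcp_rot: [1.0, 0.0, 0.0, 0.0]
contact_force: [-1.6, 1.3, 4.2]
opening: 0.251
time: 18.38
eef_pos: [0.4855, -0.2433, 0.0723]
tcp_rot: [1.0, -0.0, -0.0, -0.0]
contact_force: [-0.2, -0.5, -0.3]
opening: 0.794
time: 18.8
eef_pos: [0.4855, -0.2433, 0.0725]
tcp_rot: [1.0, -0.0, -0.0, -0.0]
contact_force: [-1.7, -0.0, 0.2]
opening: 1.003
time: 19.22
eef_pos: [0.4868, -0.2442, 0.2121]
tcp_rot: [1.0, 0.0, 0.002, 0.002]
contact_force: [0.5, -0.5, 0.3]
opening: 1.003
time: 19.47
eef_pos: [0.4849, -0.2428, 0.2062]
tcp_rot: [1.0, -0.0, -0.001, -0.001]
contact_force: [-0.0, -0.4, -0.9]
opening: 0.999
[ 0.4845 -0.2425  0.2052] [ 0.1411  0.0335 -0.5287]
```

View pics/final.png

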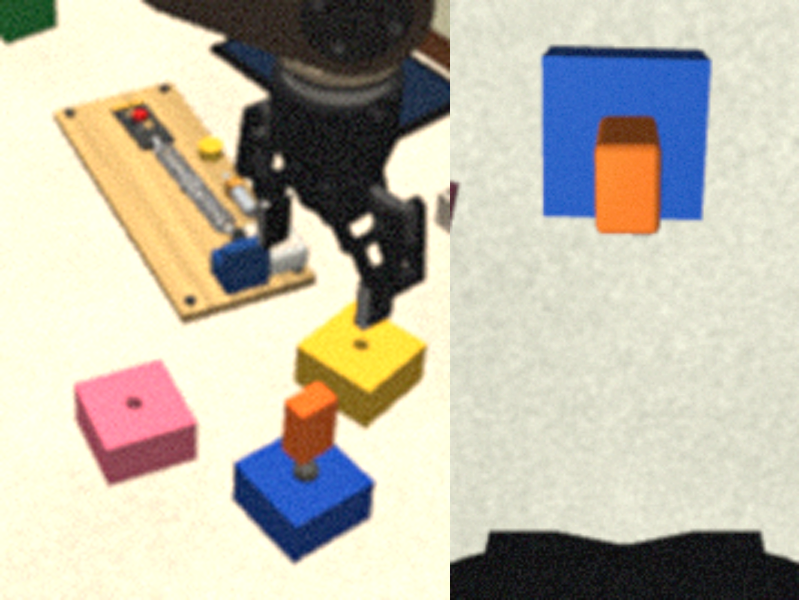

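The final picture shows the puller upright in the blue stand with the gripper open and clear. The plate is still caught on the red head at (140,113) and the spring is stretched.

```bash
python3 -c "
from plant import *
print(sign_off())"
```

```text
the job is handed in; nothing more can be done
None
```

The return spring is fitted: the hook plate is caught under the red post head, the spring is stretched, and the puller is upright in its blue stand. I handed the job in at about 19.6 s.

- **Pin in the hole:** my first insertion looked about 2 mm off in the pictures, so I lifted the pin, corrected it and inserted again. A test pull then showed 2.8 N of spring tension. The pin's tip may have touched the plate lightly on that first try.
- **Stretch and press:** I stretched the spring about 53 mm, well under the 90 mm limit. My earlier estimate of the remaining pull differed from the wrist picture by about 2.5 mm, so I used the picture. The press onto the post stayed within about 3 N vertically.
- **Easing off:** the pull on the tool dropped from about 7 N to about 0 N as the post took the load, and the pin lifted out freely.
- **Last checks:** the final pictures show the plate still under the head and the gripper open and clear of everything. The puller had not slipped in the grip before I set it down. I did not re-measure the bystander parts, but nothing in the pictures or force readings suggested any were touched.

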